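Lock the extraction arm's hinge pin with its R-clip

ROBOT

A 6-joint arm with a two-finger parallel gripper is mounted at the origin on the work surface. World frame = base frame: x ahead of the robot, y to its left, z up, the work surface at z = 0. Lengths are in mm, angles in degrees, forces in N, time in s.
With the tool pointing down it reaches from about 350 to 850 mm from the base axis. Payload 8.1 kg.
Tool frame: the origin (TCP) lies between the finger pads; the fingertips stand ahead of it and the grasp point (between the pads) lies 2 mm behind it (nose_length is the z of the fingertips in the tool frame, in mm); z points along the fingers, y is the direction in which the jaws open and shut (so a half turn about z gives the same grasp; the last joint's range is limited). The gripper opens to 85 mm and grips with 20 to 120 N. Pads are 22 mm wide; open, the fingers measure 114 mm over their backs; the gripper's body (76 mm by 85 mm) begins 54 mm behind the grasp point. The pads swing forward as they close: fully open they stand 13 mm farther back than shut.
Start: joints at [-69.294, 7.471, 85.268, -0, 87.261, -4.893], TCP at [259.269, -541.096, 248.292] pointing down, gripper open.
Joint ranges: [-169.43, 169.43], [-51.17, 129.36], [1.28, 143.12], [-76.62, 256.62], [0, 156.53], [-152.29, 152.29]. Speed limits (degrees/s): [136.94, 136.94, 159.86, 180, 180, 180].

INTERFACE

Orientations are given as [roll, pitch, yaw] about the fixed x, y, z axes, in that order (R = Rz(yaw) Ry(pitch) Rx(roll)).
In Python, from bench import * gives the robot as it stands.
- The arm moves only by the tool jog_arm, never from a script. Its argument "plan" is a list of rows, each a list of 3 entries, a list of its own where there are three numbers: the turn, a rotation vector about the tool's x, y, z in degrees, then the shift along the tool's x, y, z in m, then the gripper's target within -1 to 1 (fully open at 1, half-way at 0, shut at -1). A call has 1 to 12 rows; each row is the pose to reach, as a shift and turn from the pose commanded when the call began, along the tool's axes at that moment; what a row does not reach only later rows make up. A row lasts 1/8 s, in which the tool goes at most 62.5 mm and 10.7 degrees, less where a joint would pass 70% of its speed; a pose out of reach is approached as far as the arm can. A call with a gripper value outside its range is refused whole. The fingers move at their own pace and stop on an object; "force" is the grip in N (left out, the last holds). Time passes only in rows, so rows that repeat a pose let the fingers close. It gives the time, the measured TCP pose, the force and the opening at its end, in the units of the state.
- sense(): the state, without advancing time (a new reading comes with each control period).
- snapshot(name): name is "scene" or "top"; returns (picture, depth): 480x640x3 uint8, blue, green, red; 480x640 float32, mm along the optical axis (not along the pixel's ray), 0 where there is no reading.
- camera_info(name): a dict with "fov_y" (degrees; the focal length in pixels is half the picture's height over the tangent of half this angle, whatever the lens; pixels are square), "cx", "cy" (the principal point, pixels), "dist_coeffs" ([k1, k2, p1, p2, k3] as OpenCV has them; the pictures are not rectified), "origin" and "orientation" of the camera in the world. Camera axes: x right, y down, z forward; pixel columns grow to the right and rows downward; lengths in mm; the calibration is good to about 2 mm. A picture is of the moment at which its call begins. camera_info takes no time and is no camera call.
- hand_in(): hands the job in, once; it reports no verdict.
The state is a dict: "time": time; "joint_pos": joint angles; "qd": joint speeds; "joint_efforts": joint torques, N m; "tool_pos": TCP position; "tcp_rot": TCP orientation; "ft_force": force on the tool from outside, world axes, zero at the start; "wrist_torque": the same for the moment, N m; "finger_gap": finger opening in mm.
Only numpy, scipy, OpenCV 4.12 (cv2) and the standard library are available. Lean on these libraries where they do the work, as an engineer would, in place of code of your own. Each camera call takes 0.05 s, during which the arm holds its last target.

TASK

On the bench bracket of the folded extraction arm, gently push the hinge pin home until its head sits against the fork, then take the R-clip from its stand and push its straight leg down through the pin's cross-hole until the sprung leg has ridden over the pin and snapped round it, fully seated. Feel for the hole and do not force anything; let go of the clip and leave the other things on the bench alone.

Things in the scene. Friction and masses are not known exactly. Their poses are not given: they have to be found in the camera images.
- bracket: Grey bracket fixed to the bench: base plate 110 (x) x 84 (y) x 10 mm, with a fork of two ears, outer faces at y = -23 and +23 mm, 83 mm high, 26 mm wide. Origin: middle of the plate's underside; z up. The hinge pin lies parallel to its y axis, at x = 0, z = 70 mm. A white tube (36 mm diameter) and hood (110 mm) lie towards its +x, to 315 mm from the origin.
- boss (a point): Middle of the end face of a round boss, 26 mm diameter, on the fork's -y ear (at y = -30, z = 70 mm of the bracket), out of which the pin's free end comes. Axes as the bracket's.
- pin (a joint): How far the steel hinge pin stands out of the fork towards the bracket's +y (m): 0 = home, head against the fork, a hard stop. It starts 0.024 to 0.030 out, its cross-hole then mostly hidden in the fork. It slides against about 3 N of friction and stays where it is left.
- pin_head (a point): Middle of the outer face of the pin's round head (32 mm diameter, 18 mm thick, 70 mm above the bench), on the bracket's +y side; moves with the pin; pushed towards -y. Axes as the bracket's.
- pin_hole (a point): Nominal middle of the pin's cross-hole, on the pin's axis; moves with the pin; at x 0, y -50, z 70 mm of the bracket when home. Pins of differing length are in use: the true hole is up to 8 mm from here along the pin, either way, and turned (see hole_mouth). Shank 20 mm diameter, free end 16.5 mm beyond the true hole. The hole, 7 x 7 mm square, goes right through. Axes as the bracket's.
- hole_mouth (a point): Top of the pin, 10 mm above pin_hole. The hole's true upper mouth is up to 8 mm from here along y, and up to 4.5 mm along x, as the shank is turned about its axis by an unknown angle up to 0.45 rad. It turns stiffly (0.05 N m, up to 0.6 rad either way): the leg's tip, once dropped in the mouth, swings the hole upright. Axes as the bracket's.
- clip_grip (a point): Middle of the R-clip's grey finger grip, 30 (x) x 14 (y) x 34 (z) mm; a steel dot on its top marks the straight leg's side. The clip hangs in its stand, legs down, z up. Both legs lie in its xz plane. Straight leg: steel wire 5 mm thick at x = -5 mm, y = 0, from the grip's underside (z = -17 mm) down to z = -55.5 mm. Mass about 60 g.
- clip_seat (a point): Point inside the straight leg, 27.5 mm below the middle of the grip and 28 mm above the leg's tip, that lies on the pin's axis, in the middle of the true hole, when the clip is fully seated; the grip's underside is then just over the top of the pin. Axes as clip_grip.
- clip_tip (a point): Lower end of the straight leg's rounded tip. Axes as clip_grip.
- clip_bump (a point): Middle of the inward bump of the sprung leg (4 mm wire), 9 mm beside the straight leg (+x) and 8.6 mm below clip_seat; its tip flares out to 6 mm further +x, 8.4 mm lower. With the clip's x axis across the pin (either way round) this leg gives about 3 mm outwards as it rides over the pin, taking about 4 to 8 N of push. Axes as clip_grip.
- stand: Plywood clip stand fixed to the bench, base 70 (x) x 60 (y) x 8 mm, two walls 52 mm high with a slot 9 mm wide along x between them, where the clip's legs hang. The grip rests on the walls, its middle 69 mm above the bench and within 3 mm of the stand's middle, its x axis along the slot. Origin: middle of the underside.
- reagent_bottle: Bystander: amber bottle, 60 mm diameter, 130 mm tall; origin at the middle of its underside.
- beaker: Bystander: white beaker, 64 mm diameter, 85 mm tall; origin at the middle of its underside.
- spanner: Bystander: steel spanner 150 mm long lying flat along its own x; origin at the middle of its underside.
Not all that is in view belongs to the job. Of the things that look like the part that bears clip_grip, the largest one is meant.

How it is judged (in metres and radians):
On the way, in this order (a step that is already met when the one before it is completed fails the run):
1. the pin is pushed home: it stands less than 2 mm out (value of joint pin below 0.002 m), for 0.2 s.
2. the clip is seated round the pin: its seat point is within 3 mm of the pin's axis, sideways and in height, and within 11 mm along it of pin_hole (x of clip_seat in the frame of pin_hole between -0.003 and 0.003 m and z of clip_seat in the frame of pin_hole between -0.003 and 0.003 m and y of clip_seat in the frame of pin_hole between -0.011 and 0.011 m), for 0.2 s.
At the end, for the whole second after the job is handed in: The pin stands less than 2.5 mm out of the fork; the clip's seat point is within 3.5 mm of the pin's axis, sideways and in height, and within 11.5 mm of pin_hole along the pin; the clip's y axis is within 0.3 rad of the pin's axis; the clip is at rest and released (value of joint pin below 0.0025 m and x of clip_seat in the frame of pin_hole between -0.0035 and 0.0035 m and z of clip_seat in the frame of pin_hole between -0.0035 and 0.0035 m and y of clip_seat in the frame of pin_hole between -0.0115 and 0.0115 m and angle between the y axis of clip_seat and the y axis of pin_hole, either way round below 0.3 rad and linear speed of clip below 0.02 m/s); the robot touches nothing.
It fails at once if the pin or bracket is pressed by the robot with more than 25 N (contact force between the arm and bracket above 25 N).
It fails at once if the clip is forced against the pin or bracket: more than 30 N, all its contacts with them added (contact force between clip and bracket above 30 N).
It fails at once if the bottle, the beaker or the spanner is moved more than 30 mm (distance of any of reagent_bottle, beaker, spanner from where it was at the start of the episode above 0.03 m).
It also fails if it takes over 72 s, if anything falls off the work surface, if the arm or the gripper's body presses on something with over 40 N, if the wrist force passes 120 N, or if a joint passes its speed limit or range.

## Working session

There is one attempt and no reset: what is moved stays moved. The work goes in short steps, Python scripts to look and compute and a tool call to move; the robot and the scene stay as the last step left them, time stands still between calls to the robot, and variables do not carry over. Pictures are saved under pics/ and viewed, and the job is handed in when it is done.

Besides the shell and the picture viewer there is one more tool, called after "Call:" as a command line: name --argument value ..., lists and objects as JSON in quotes. jog_arm: Moves the arm, as the interface text tells. Its arguments: {"type":"object","properties":{"plan":{"type":"array","items":{"type":"array"}},"force":{"type":"number"}},"required":["plan"]}

```bash
ls; mkdir -p pics; python3 - <<'E'
from bench import *
import cv2
print(sense())
for n in ("scene","top"):
    print(n,camera_info(n))
    p,d=snapshot(n)
    cv2.imwrite(f"pics/{n}0.png",p)
    import numpy as np
    np.save(f"{n}0.npy",d)
E
```

```text
pics
{'time': 0.0, 'joint_pos': array([-6.92936132e+01,  7.51436608e+00,  8.53294812e+01, -9.33759574e-04,
        8.72601758e+01, -4.89532784e+00]), 'qd': array([-0.00467073,  0.06635018,  0.04038031,  0.04960244,  0.0063127 ,
       -0.05803172]), 'joint_efforts': array([-7.83723663e-04, -5.69404793e+01, -5.00550914e+01, -4.26127663e-04,
        1.48858828e-02,  2.52507715e-05]), 'tool_pos': array([ 259.08014248, -540.61570907,  247.2501888 ]), 'tcp_rot': array([-1.79896277e+02, -7.94766310e-03,  2.56017529e+01]), 'ft_force': array([-0.24047898, -0.36605082,  0.3175239 ]), 'wrist_torque': array([-0.03648372, -0.01910251,  0.01309696]), 'finger_gap': 84.99465734558339}
scene {'fov_y': 49.225420582990886, 'cx': 321.05575741123687, 'cy': 226.19451996571274, 'dist_coeffs': array([0.01168517, 0.        , 0.        , 0.        , 0.        ]), 'origin': array([ 940.95461808, -436.00719525,  695.22539936]), 'orientation': array([-133.4007644 ,   -0.75590302,   36.90601883])}
top {'fov_y': 42.4477408069192, 'cx': 321.97859183111484, 'cy': 244.18597946951968, 'dist_coeffs': array([-0.05362975,  0.        ,  0.        ,  0.        ,  0.        ]), 'origin': array([ 390.98505711,   79.48034106, 1236.56516354]), 'orientation': array([-169.92313944,   -1.12838714,  -90.66583073])}
```

View pics/scene0.png

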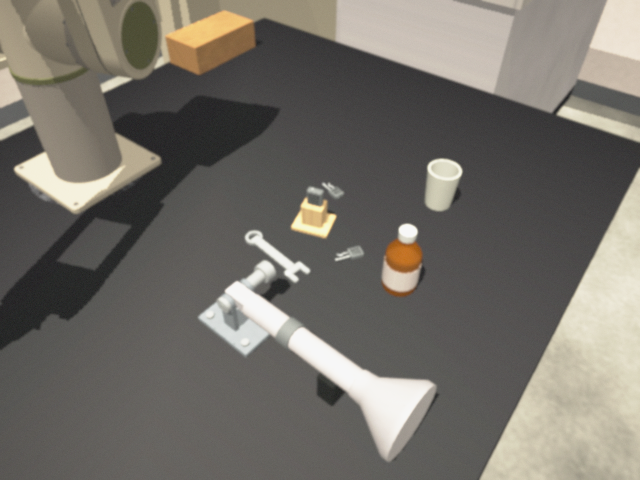

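View pics/top0.png

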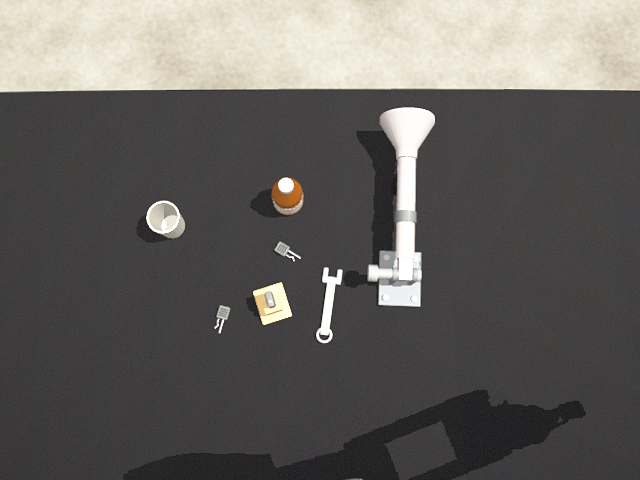

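```bash
cat > h.py <<'E'
from bench import *
import numpy as np, cv2
from scipy.spatial.transform import Rotation as R
def cam(n):
    c=camera_info(n); f=240/np.tan(np.radians(c['fov_y']/2))
    K=np.array([[f,0,c['cx']],[0,f,c['cy']],[0,0,1]])
    return K,np.array(c['dist_coeffs']),R.from_euler('xyz',c['orientation'],degrees=True).as_matrix(),np.array(c['origin'])
def rays(n,uv):
    K,D,Rm,o=cam(n)
    p=cv2.undistortPoints(np.array(uv,float).reshape(-1,1,2),K,D).reshape(-1,2)
    return o,(np.c_[p,np.ones(len(p))])@Rm.T
def deproj(n,uv,depth):
    o,r=rays(n,uv); return o+r*np.array(depth).reshape(-1,1)
def onz(n,uv,z):
    o,r=rays(n,uv); return o+r*((z-o[2])/r[:,2])[:,None]
def proj(n,X):
    K,D,Rm,o=cam(n); Xc=(np.array(X,float).reshape(-1,3)-o)@Rm
    return cv2.projectPoints(Xc,np.zeros(3),np.zeros(3),K,D)[0].reshape(-1,2)
def tri(u1,u2):
    o1,r1=rays('scene',[u1]);o2,r2=rays('top',[u2]);r1=r1[0]/np.linalg.norm(r1[0]);r2=r2[0]/np.linalg.norm(r2[0])
    s=np.linalg.lstsq(np.c_[r1,-r2],o2-o1,rcond=None)[0]
    a=o1+s[0]*r1;b=o2+s[1]*r2;return (a+b)/2,np.linalg.norm(a-b)
def cloud(n,d):
    v,u=np.mgrid[0:480,0:640]
    P=deproj(n,np.c_[u.ravel(),v.ravel()],d.ravel()).reshape(480,640,3); P[d==0]=np.nan; return P
def crop(p,x0,y0,w,h,s,out):
    c=cv2.resize(p[y0:y0+h,x0:x0+w],None,fx=s,fy=s,interpolation=cv2.INTER_CUBIC)
    for x in range((x0+9)//10*10,x0+w,10): cv2.putText(c,str(x),((x-x0)*s,8),0,.3,(0,255,255),1);cv2.line(c,((x-x0)*s,10),((x-x0)*s,16),(0,255,255),1)
    for y in range((y0+9)//10*10,y0+h,10): cv2.putText(c,str(y),(0,(y-y0)*s+4),0,.3,(0,255,255),1)
    cv2.imwrite(out,c)
E
python3 - <<'E'
from h import *
import bench; print([x for x in dir(bench) if not x.startswith('__')])
t=cv2.imread('pics/top0.png');s=cv2.imread('pics/scene0.png')
crop(t,355,240,75,70,8,'pics/t_br.png');crop(s,190,220,110,140,4,'pics/s_br.png')
crop(t,205,230,100,110,5,'pics/t_st.png');crop(s,285,170,85,100,6,'pics/s_st.png')
for n in('top','scene'):
    d=np.load(n+'0.npy');P=cloud(n,d);print(n,(d==0).mean())
    z=P[...,2]; print(np.nanpercentile(z,[1,25,50,75,99]))
E
```

```text
['PlanningError', 'camera_info', 'hand_in', 'nose_length', 'sense', 'snapshot']
top 0.003909505208333333
[-7.58821982e+02 -3.14245298e+00 -3.17625568e-01  1.75607815e+00
  8.65897357e+01]
scene 0.003987630208333333
[-7.54260364e+02 -9.70650536e-01  5.81570155e-01  2.23162354e+00
  3.55970958e+02]
```

```bash
python3 -c "
import cv2
a=cv2.imread('pics/t_br.png');print(a.shape)
for n in ['t_br','s_br','t_st','s_st']:
  print(n,cv2.imread(f'pics/{n}.png').shape)"
```

```text
(560, 600, 3)
t_br (560, 600, 3)
s_br (560, 440, 3)
t_st (550, 500, 3)
s_st (600, 510, 3)
```

View pics/t_br.png

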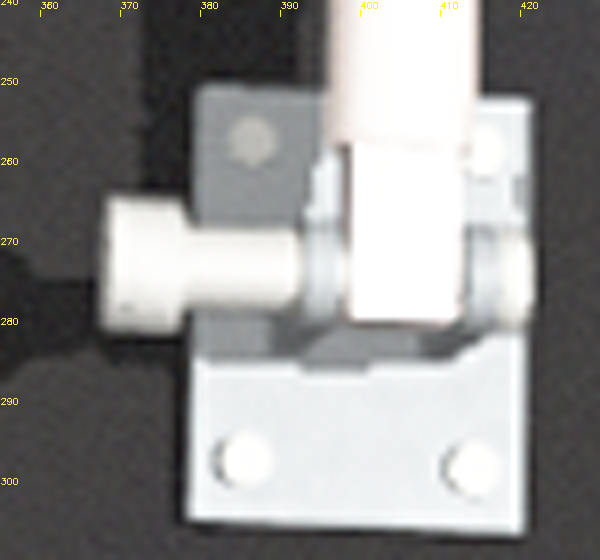

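View pics/s_br.png

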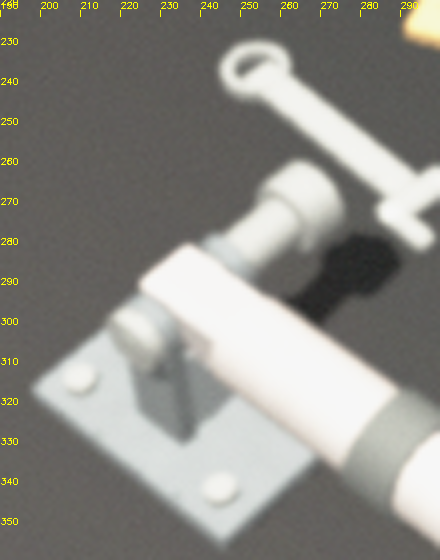

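View pics/t_st.png

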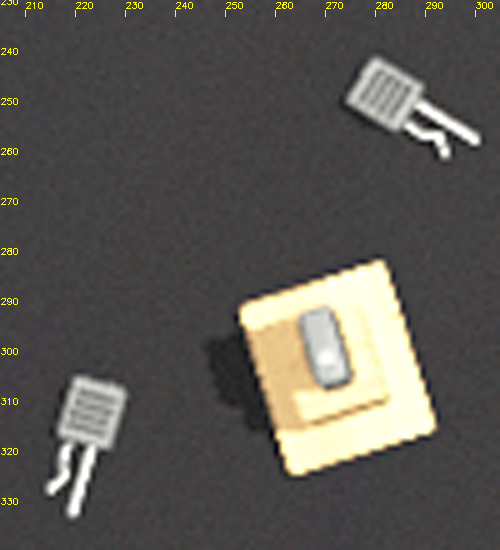

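View pics/s_st.png

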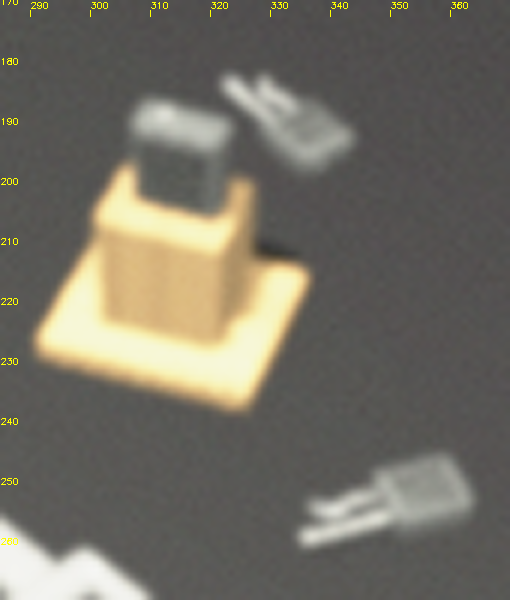

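```bash
python3 - <<'E'
from h import *
print(nose_length if not callable(nose_length) else nose_length())
# plate corners top
C=onz('top',[(379.8,251),(421.2,252.4),(420.3,306.3),(378.5,304.6)],10);print(C.round(1));
print('center',C.mean(0).round(1),[np.linalg.norm(C[i]-C[(i+1)%4]).round(1) for i in range(4)])
for i,j in((3,0),(2,1)): v=C[j]-C[i];print('yaw x',np.degrees(np.arctan2(v[1],v[0])))
for i,j in((1,0),(2,3)): v=C[j]-C[i];print('yaw y',np.degrees(np.arctan2(-v[0],v[1])))
# scene corners: left, bottom, (right)
S=onz('scene',[(198.5,317),(246,355.5)],10);print('scene corners',S.round(1))
# stand base corners top  z=8
C=onz('top',[(253,291),(281.5,282),(292,315.5),(263,324.5)],8);print('stand',C.round(1),C.mean(0).round(1),[np.linalg.norm(C[i]-C[(i+1)%4]).round(1) for i in range(4)])
for i,j in((3,0),(2,1)): v=C[j]-C[i];print('yaw x',np.degrees(np.arctan2(v[1],v[0])))
S=onz('scene',[(291,228),(326,238),(337,214.5)],8);print('stand scene',S.round(1))
# grip top
u1,u2=(316.5,190),(270,299.3)
t=cv2.imread('pics/top0.png');d=np.load('top0.npy');P=cloud('top',d)
for (u,v) in [(268,293),(269,296),(270,300),(271,304)]: print(u,v,P[v,u].round(1))
ds=np.load('scene0.npy');Ps=cloud('scene',ds)
for (u,v) in [(309,188),(313,189),(316,190),(320,191)]: print('s',u,v,Ps[v,u].round(1))
# grip points in both clouds
for n,Q,x0,x1,y0,y1 in(('top',P,255,290,285,315),('scene',Ps,300,330,180,205)):
    q=Q[y0:y1,x0:x1].reshape(-1,3);q=q[(q[:,2]>78)&(q[:,2]<95)];print(n,len(q),q.mean(0).round(1))
    xy=q[:,:2]-q[:,:2].mean(0);w,V=np.linalg.eigh(xy.T@xy);print(np.degrees(np.arctan2(V[1,1],V[0,1])),np.ptp(xy@V,axis=0))
E
```

```text
17.0
[[ 593.8  -63.7   10. ]
 [ 590.2 -147.6   10. ]
 [ 481.5 -141.5   10. ]
 [ 485.9  -58.1   10. ]]
center [ 537.9 -102.7   10. ] [np.float64(83.9), np.float64(108.9), np.float64(83.5), np.float64(108.1)]
yaw x -2.94857156185891
yaw x -3.175085626984273
yaw y -2.4449110575560047
yaw y -2.974117631342737
scene corners [[ 484.8 -140.4   10. ]
 [ 593.7 -146.8   10. ]]
stand [[515.6 191.2   8. ]
 [533.1 134.4   8. ]
 [466.2 113.7   8. ]
 [449.1 171.    8. ]] [491.  152.6   8. ] [np.float64(59.3), np.float64(70.0), np.float64(59.8), np.float64(69.5)]
yaw x 16.867328006507982
yaw x 17.217122518172207
stand scene [[469.6 111.6   8. ]
 [538.3 130.6   8. ]
 [516.5 196.3   8. ]]
268 293 [503.9 156.3  83.4]
269 296 [498.1 154.2  85.8]
270 300 [490.5 152.3  87.4]
271 304 [483.3 150.6  84. ]
s 309 188 [482.2 151.5  86.5]
s 313 189 [489.6 153.8  86.4]
s 316 190 [495.1 155.7  85.5]
s 320 191 [503.2 157.   86.4]
top 126 [492.1 152.6  85.2]
-163.1163720989712 [14.90609246 29.83803185]
scene 124 [496.4 151.4  84.3]
-161.6875300624286 [19.8105565  29.60391937]
```

```bash
cat >> h.py <<'E'
def pl(cmd,tgt):
    # cmd,tgt: (x,y,z,yaw) tool down; prints turn deg, shift m
    Rc=R.from_euler('xyz',[180,0,cmd[3]],degrees=True);Rt=R.from_euler('xyz',[180,0,tgt[3]],degrees=True)
    print('turn',(Rc.inv()*Rt).as_rotvec(degrees=True).round(2),'shift m',(Rc.inv().apply(np.array(tgt[:3])-np.array(cmd[:3]))/1000).round(4))
E
python3 - <<'E'
from h import *
# head outer face in top / scene: depth clouds
d=np.load('top0.npy');P=cloud('top',d)
for v in (266,270,273,276):
    print([tuple(P[v,u].round(0)) for u in (367,368,370,373,377,385)])
q=P[260:285,362:385].reshape(-1,3);q=q[(q[:,2]>60)&(q[:,2]<95)];print('head top region y max',np.percentile(q[:,1],[50,95,100]),np.percentile(q[:,0],[2,50,98]))
print('left edge at z70',onz('top',[(367.3,272.5)],78).round(1), 'right free end', onz('top',[(421.8,274.5)],70).round(1))
print(proj('top',[[543.1,-34.3,78],[539.6-.0515*39,-102.2-39,70]]).round(1),proj('scene',[[543.1,-34.3,70]]).round(1))
pl((259.27,-541.1,248.29,25.6),(544,15,200,87))
E
```

```text
[(np.float64(565.0), np.float64(-38.0), np.float64(-1.0)), (np.float64(554.0), np.float64(-33.0), np.float64(77.0)), (np.float64(554.0), np.float64(-36.0), np.float64(79.0)), (np.float64(554.0), np.float64(-42.0), np.float64(78.0)), (np.float64(553.0), np.float64(-49.0), np.float64(81.0)), (np.float64(564.0), np.float64(-74.0), np.float64(6.0))]
[(np.float64(548.0), np.float64(-32.0), np.float64(63.0)), (np.float64(545.0), np.float64(-32.0), np.float64(85.0)), (np.float64(545.0), np.float64(-36.0), np.float64(84.0)), (np.float64(545.0), np.float64(-41.0), np.float64(86.0)), (np.float64(545.0), np.float64(-48.0), np.float64(86.0)), (np.float64(546.0), np.float64(-65.0), np.float64(78.0))]
[(np.float64(542.0), np.float64(-31.0), np.float64(67.0)), (np.float64(540.0), np.float64(-32.0), np.float64(83.0)), (np.float64(539.0), np.float64(-35.0), np.float64(86.0)), (np.float64(539.0), np.float64(-41.0), np.float64(87.0)), (np.float64(539.0), np.float64(-48.0), np.float64(87.0)), (np.float64(540.0), np.float64(-64.0), np.float64(82.0))]
[(np.float64(536.0), np.float64(-31.0), np.float64(67.0)), (np.float64(534.0), np.float64(-31.0), np.float64(87.0)), (np.float64(534.0), np.float64(-35.0), np.float64(84.0)), (np.float64(534.0), np.float64(-41.0), np.float64(86.0)), (np.float64(534.0), np.float64(-49.0), np.float64(82.0)), (np.float64(535.0), np.float64(-65.0), np.float64(76.0))]
head top region y max [-43.11784496 -31.54574502 -30.46420215] [525.7855295  539.54021893 555.7805058 ]
left edge at z70 [[541.5 -30.9  78. ]] right free end [[ 537.7 -135.9   70. ]]
[[369.1 271.7]
 [424.5 274.5]] [[267.7 269.2]]
turn [  0.    0.  -61.4] shift m [ 0.4971 -0.3785  0.0483]
```

Call:
jog_arm --plan '[[[0,0,-61.4],[0.497,-0.3785,0.048],-1],[[0,0,-61.4],[0.497,-0.3785,0.048],-1],[[0,0,-61.4],[0.497,-0.3785,0.048],-1],[[0,0,-61.4],[0.497,-0.3785,0.048],-1],[[0,0,-61.4],[0.497,-0.3785,0.048],-1],[[0,0,-61.4],[0.497,-0.3785,0.048],-1],[[0,0,-61.4],[0.497,-0.3785,0.048],-1],[[0,0,-61.4],[0.497,-0.3785,0.048],-1],[[0,0,-61.4],[0.497,-0.3785,0.048],-1],[[0,0,-61.4],[0.497,-0.3785,0.048],-1],[[0,0,-61.4],[0.497,-0.3785,0.048],-1],[[0,0,-61.4],[0.497,-0.3785,0.048],-1]]' --force 40

```text
time: 1.6
tool_pos: [543.5, 15.2, 199.7]
tcp_rot: [-179.9, 0.0, 87.1]
ft_force: [0.8, -1.3, 0.2]
finger_gap: -0.2
```

Call:
jog_arm --plan '[[[0,0,0],[0,0,0.06],-1],[[0,0,0],[0,0,0.121],-1],[[0,0,0],[0,0,0.121],-1],[[0,0,0],[-0.015,0,0.121],-1],[[0,0,0],[-0.022,0,0.121],-1],[[0,0,0],[-0.026,0,0.121],-1],[[0,0,0],[-0.028,0,0.121],-1],[[0,0,0],[-0.028,0,0.121],-1]]'

```text
time: 2.6
tool_pos: [542.7, -13.0, 79.7]
tcp_rot: [180.0, -0.0, 87.0]
ft_force: [0.0, -0.2, -0.0]
finger_gap: -0.2
```

```bash
python3 - <<'E'
from h import *
for n,a in(('top',(340,230,100,80,7)),('scene',(190,170,130,150,4))):
    p,d=snapshot(n); crop(p,*a,f'pics/{n}1.png'); cv2.imwrite(f'pics/{n}1f.png',p)
E
```

```text
(no output)
```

View pics/scene1.png

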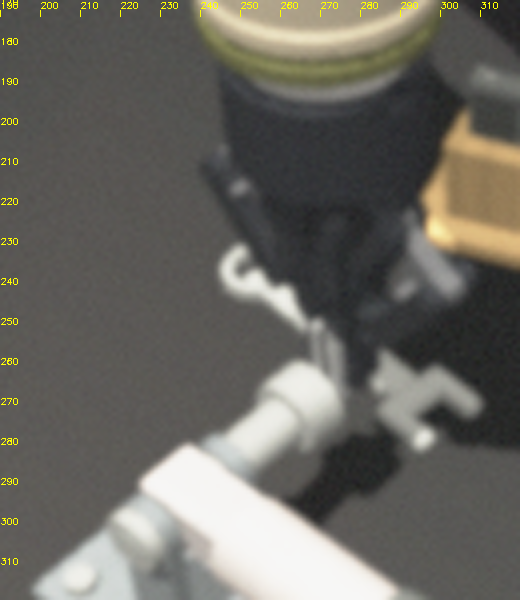

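Call:
jog_arm --plan '[[[0,0,0],[-0.002,0,0],-1],[[0,0,0],[-0.004,0,0],-1],[[0,0,0],[-0.006,0,0],-1],[[0,0,0],[-0.008,0,0],-1],[[0,0,0],[-0.01,0,0],-1],[[0,0,0],[-0.012,0,0],-1],[[0,0,0],[-0.014,0,0],-1],[[0,0,0],[-0.016,0,0],-1],[[0,0,0],[-0.018,0,0],-1],[[0,0,0],[-0.02,0,0],-1]]'

```text
time: 3.95
tool_pos: [541.4, -33.1, 79.3]
tcp_rot: [-180.0, -0.0, 87.0]
ft_force: [0.8, 3.6, -1.2]
finger_gap: -0.3
```

Call:
jog_arm --plan '[[[0,0,0],[-0.0015,0,0],-1],[[0,0,0],[-0.003,0,0],-1],[[0,0,0],[-0.0045,0,0],-1],[[0,0,0],[-0.006,0,0],-1],[[0,0,0],[-0.0075,0,0],-1]]'

```text
time: 4.58
tool_pos: [541.0, -40.5, 79.3]
tcp_rot: [-180.0, -0.0, 87.0]
ft_force: [0.4, 3.2, -1.3]
finger_gap: 0.0
```

```bash
python3 - <<'E'
from h import *
for n,a in(('top',(340,230,100,80,7)),('scene',(190,170,130,150,4))):
    p,d=snapshot(n); crop(p,*a,f'pics/{n}2.png'); cv2.imwrite(f'pics/{n}2f.png',p)
E
```

```text
(no output)
```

View pics/scene2.png

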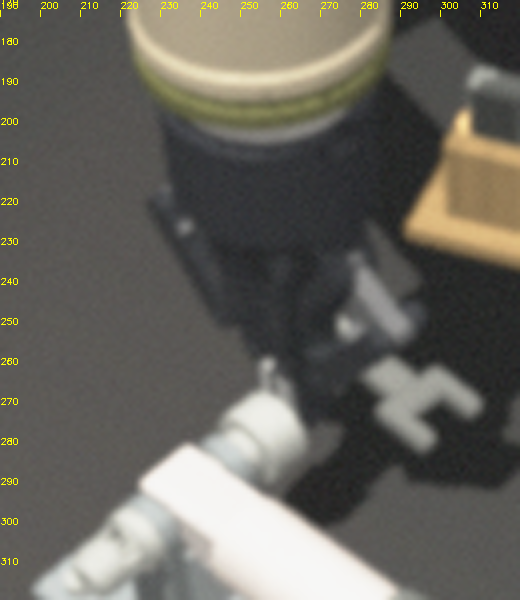

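Call:
jog_arm --plan '[[[0,0,0],[-0.001,0,0],-1],[[0,0,0],[-0.002,0,0],-1],[[0,0,0],[-0.003,0,0],-1],[[0,0,0],[-0.004,0,0],-1]]'

```text
time: 5.18
tool_pos: [540.8, -44.5, 79.3]
tcp_rot: [-180.0, -0.0, 87.0]
ft_force: [-0.5, 3.3, -1.0]
finger_gap: 0.2
```

Call:
jog_arm --plan '[[[0,0,0],[-0.001,0,0],-1],[[0,0,0],[-0.002,0,0],-1]]'

```text
time: 5.42
tool_pos: [540.7, -46.5, 79.3]
tcp_rot: [-180.0, 0.0, 87.0]
ft_force: [0.4, 3.4, -1.7]
finger_gap: -0.1
```

Call:
jog_arm --plan '[[[0,0,0],[-0.001,0,0],-1],[[0,0,0],[-0.002,0,0],-1]]'

```text
time: 5.68
tool_pos: [540.6, -48.5, 79.3]
tcp_rot: [-180.0, -0.0, 87.0]
ft_force: [1.1, 2.4, -1.9]
finger_gap: -0.1
```

Call:
jog_arm --plan '[[[0,0,0],[-0.001,0,0],-1]]'

```text
time: 5.8
tool_pos: [540.6, -48.7, 79.3]
tcp_rot: [-180.0, -0.1, 87.0]
ft_force: [-0.0, 9.1, -1.6]
finger_gap: 0.1
```

```bash
python3 - <<'E'
from h import *
pl((540.5,-49.5,79.3,87),(493,153.3,190,17))
E
```

```text
turn [-0. -0. 70.] shift m [ 0.2    -0.058  -0.1107]
```

Call:
jog_arm --plan '[[[0,0,0],[0.01,0,0],-1],[[0,0,0],[0.03,0,0],-1],[[0,0,0],[0.04,0,-0.06],-1],[[0,0,35],[0.06,0,-0.11],0.3],[[0,0,70],[0.2,-0.058,-0.1107],0.3],[[0,0,70],[0.2,-0.058,-0.1107],0.3],[[0,0,70],[0.2,-0.058,-0.1107],0.3],[[0,0,70],[0.2,-0.058,-0.1107],0.3],[[0,0,70],[0.2,-0.058,-0.1107],0.3],[[0,0,70],[0.2,-0.058,-0.1107],0.3],[[0,0,70],[0.2,-0.058,-0.1107],0.3]]'

```text
time: 7.18
tool_pos: [492.9, 154.2, 190.1]
tcp_rot: [180.0, -0.0, 17.1]
ft_force: [0.1, 0.8, 0.6]
finger_gap: 55.6
```

```bash
python3 - <<'E'
from h import *
s=sense();print(s['time'],s['tool_pos'],s['tcp_rot'],s['finger_gap'])
for n,a in(('top',(355,240,90,70,8)),('scene',(190,230,120,130,4))):
    p,d=snapshot(n); crop(p,*a,f'pics/{n}3.png'); cv2.imwrite(f'pics/{n}3f.png',p);np.save(n+'3.npy',d)
E
```

```text
7.175 [492.90565488 154.16677187 190.14699642] [ 1.79985685e+02 -1.72482308e-02  1.70897246e+01] 55.60761363659536
```

View pics/scene3.png

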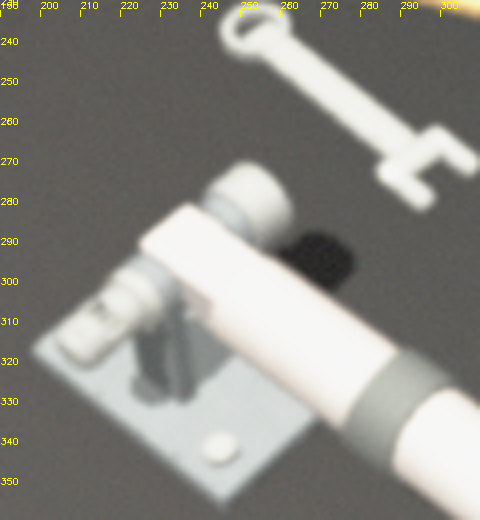

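View pics/top3.png

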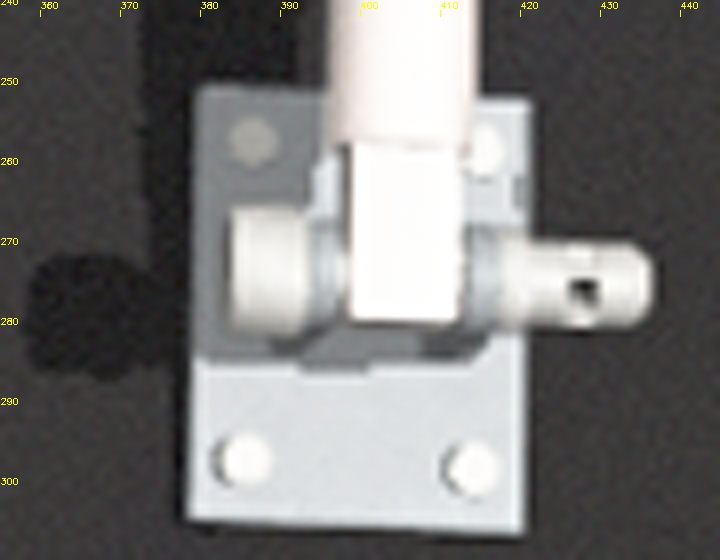

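View pics/scene3f.png

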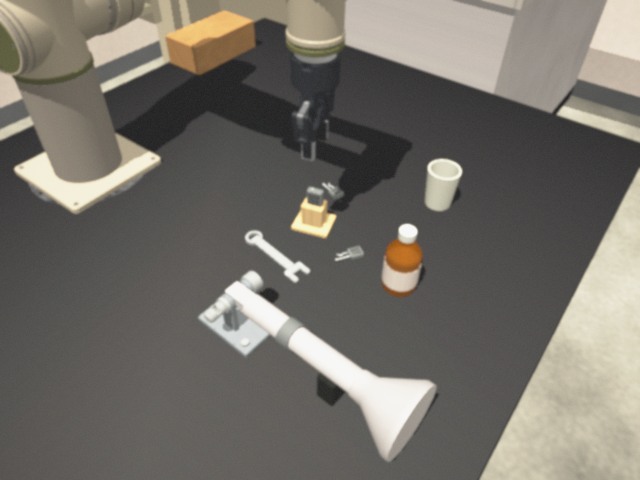

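```bash
python3 - <<'E'
from h import *
p=cv2.imread('pics/top3f.png');g=p.mean(2)
print(g[262:290,416:440].astype(int))
s=cv2.imread('pics/scene3f.png').mean(2)
print(s[296:324,200:226].astype(int))
E
```

```text
[[208 224 229 170 153 108  51  60  59  56  56  60  60  58  60  60  58  59
   62  54  58  55  56  57]
 [222 223 229 167 155 107  49  56  60  59  61  57  51  64  60  60  62  53
   56  58  58  55  59  55]
 [223 224 228 171 154 104  58  53  57  55  62  60  59  58  57  54  57  56
   58  60  58  57  58  59]
 [223 224 228 173 153 102  49  60  57  56  53  57  58  60  59  56  55  57
   56  62  62  57  57  60]
 [226 226 228 210 174 104  53  61  59  62  54  59  56  55  58  56  55  57
   55  57  62  57  56  57]
 [218 220 219 225 186 102  53  54  57  61  60  58  58  54  59  57  60  61
   58  58  57  49  55  56]
 [178 188 191 195 168  95  49  54  53  53  55  52  53  56  54  55  58  50
   57  59  57  58  60  58]
 [166 187 194 196 179 110  71  75  70  65  54  60  57  58  56  53  51  53
   59  57  60  63  51  59]
 [183 198 221 223 214 172 150 153 147 139 161 155 147 131 126 130 128 127
   84  53  54  48  58  56]
 [198 209 228 233 234 222 216 215 216 216 238 238 234 201 203 210 209 210
  171  99  56  56  60  58]
 [203 217 237 241 240 229 226 226 226 223 229 232 234 207 219 223 223 226
  224 185  96  5
[... 4081 characters left out ...]
76 165 160
  171 188 201 209 198 164 123 100]
 [192 208 216 216 207 193 177 180 192 206 212 211 203 188 172 161 160 170
  190 203 211 215 205 173 130 104]
 [166 189 204 212 213 202 184 174 176 186 192 192 186 175 161 160 176 194
  207 212 215 216 207 181 138 107]
 [138 160 183 199 208 206 195 182 175 173 174 173 168 163 161 173 192 209
  215 215 215 215 207 184 145 114]
 [117 132 154 175 195 203 204 195 187 176 169 163 163 170 180 194 208 215
  215 214 214 214 210 193 155 119]
 [103 113 128 149 169 186 200 204 199 192 183 181 180 191 201 212 214 215
  215 214 215 215 213 194 161 124]
 [ 96  99 111 125 141 157 180 198 207 207 206 206 208 212 216 217 216 215
  215 217 215 215 206 188 161 128]]
```

```bash
python3 - <<'E'
from h import *
m=onz('top',[(427.6,276.1)],79.7)[0];print('mouth',m)
e=onz('top',[(436.0,275)],79)[0];print('end',e)
for u in (422,432):
  a=onz('top',[(u,269.8),(u,280.2)],70);print('shank',a.round(1))
  # tangent-plane centre: mean ray at z70
  print(a.mean(0))
# scene mouth approx (214,306.5)
ms=onz('scene',[(214,306.3)],79.7)[0];print('mouth scene',ms)
# bracket frame both
yaw=np.radians(-2.95);Rb=np.array([[np.cos(yaw),np.sin(yaw)],[-np.sin(yaw),np.cos(yaw)]])
print('top local mouth',Rb@(m[:2]-[537.9,-102.7]),'end',Rb@(e[:2]-[537.9,-102.7]))
print('scene local mouth',Rb@(ms[:2]-[541.3,-101.7]))
print('hole proj home, top',proj('top',[[537.9-.0515*50,-102.7-50,80]]))
E
```

```text
mouth [ 533.31991072 -145.06222836   79.7       ]
end [ 535.34282025 -161.32496563   79.        ]
shank [[ 546.7 -136.7   70. ]
 [ 526.8 -135.9   70. ]]
[ 536.75037525 -136.26674872   70.        ]
shank [[ 546.6 -155.9   70. ]
 [ 526.6 -155.1   70. ]]
[ 536.55723521 -155.49783153   70.        ]
mouth scene [ 534.99735205 -143.3224952    79.7       ]
top local mouth [ -2.39387033 -42.54180291] end [  0.46331161 -58.67888126]
scene local mouth [ -4.15221628 -41.89170059]
hole proj home, top [[431.58958765 274.98855135]]
```

Call:
jog_arm --plan '[[[0,0,0],[0,0,0.055],0.0],[[0,0,0],[0,0,0.09],0.0],[[0,0,0],[0,0,0.108],0.0],[[0,0,0],[0,0,0.111],0.0],[[0,0,0],[0,0,0.111],0.0],[[0,0,0],[0,0,0.111],0.0]]' --force 60

```text
time: 8.02
tool_pos: [494.4, 153.6, 80.8]
tcp_rot: [180.0, -0.2, 17.0]
ft_force: [0.3, -0.0, -0.4]
finger_gap: 43.0
```

```bash
python3 - <<'E'
from h import *
for n,a in(('top',(230,260,90,80,8)),('scene',(270,120,90,120,5))):
    p,d=snapshot(n); crop(p,*a,f'pics/{n}4.png'); cv2.imwrite(f'pics/{n}4f.png',p)
E
```

```text
(no output)
```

View pics/scene4.png

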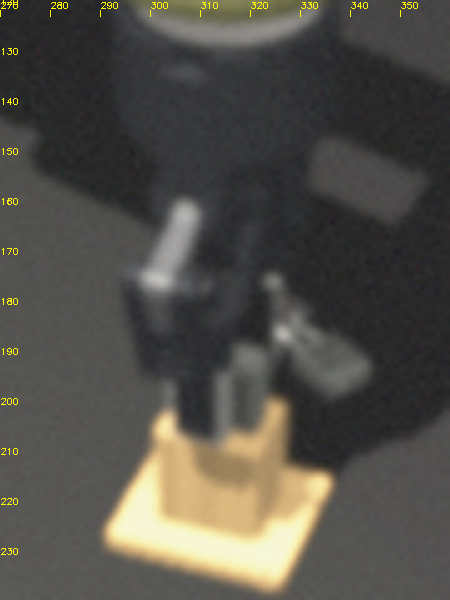

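```bash
python3 - <<'E'
from h import *
c,s_=np.cos(np.radians(17)),np.sin(np.radians(17))
ex=np.array([c,s_,0]);ey=np.array([-s_,c,0])
tcp=np.array([494.4,153.6,0])
for nm,P in (('near finger tip inner',tcp-21.5*ey+[0,0,64]),('outer',tcp-36*ey+[0,0,64])):
    print(nm,[proj('scene',[P+k*ex])[0].round(1) for k in(-11,0,11)])
g=np.array([493.5,153.3,86.])
print('grip top corners',proj('scene',[g+a*15*ex+b*7*ey for a in(-1,1) for b in(-1,1)]).round(1))
E
```

```text
near finger tip inner [array([305.2, 205.2]), array([310.8, 206.6]), array([316.5, 208. ])]
outer [array([302.3, 210.1]), array([308. , 211.5]), array([313.7, 213. ])]
grip top corners [[305.5 190.5]
 [308.2 186. ]
 [320.9 194.3]
 [323.5 189.7]]
```

View pics/top4.png

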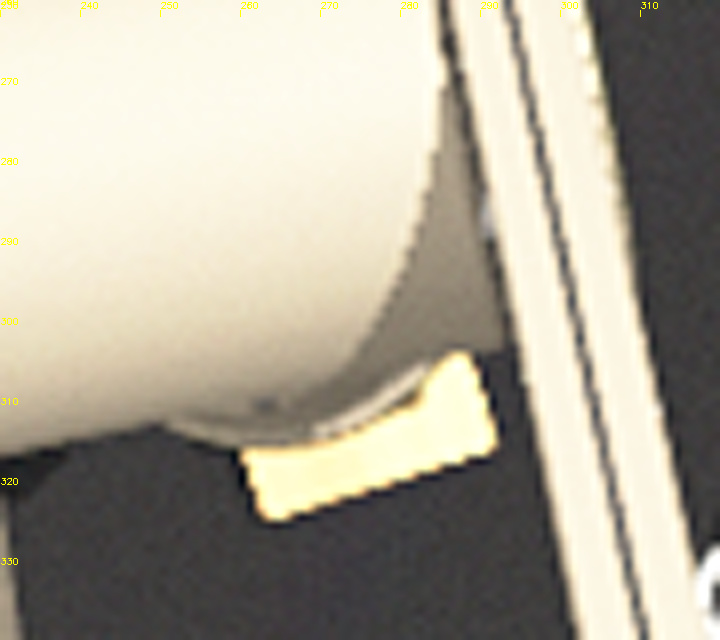

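Call:
jog_arm --plan '[[[0,0,0],[0,0,0.001],-1],[[0,0,0],[0,0,0.001],-1],[[0,0,0],[0,0,0.001],-1],[[0,0,0],[0,0,0.001],-1],[[0,0,0],[0,0,0.001],-1],[[0,0,0],[0,0,0.001],-1],[[0,0,0],[0,0,0.001],-1],[[0,0,0],[0,0,0.001],-1]]' --force 60

```text
time: 9.12
tool_pos: [493.4, 153.4, 78.3]
tcp_rot: [180.0, -0.0, 17.0]
ft_force: [-0.2, -0.2, 5.7]
finger_gap: 12.9
```

```bash
python3 - <<'E'
from h import *
pl((493.2,153.3,78,17),(539,-144.5,175,-2.95))
E
```

```text
turn [ 0.   -0.   19.95] shift m [-0.0433  0.2982 -0.097 ]
```

Call:
jog_arm --plan '[[[0,0,0],[0,0,-0.02],-1],[[0,0,0],[0,0,-0.07],-1],[[0,0,0],[0,0,-0.12],-1],[[0,0,0],[0,0,-0.12],-1]]'

```text
time: 9.62
tool_pos: [495.7, 153.9, 202.7]
tcp_rot: [180.0, -0.5, 17.0]
ft_force: [0.7, -0.3, -0.4]
finger_gap: 13.0
```

Call:
jog_arm --plan '[[[0,0,10],[-0.0217,0.149,0],-1],[[0,0,20],[-0.0433,0.2982,0],-1],[[0,0,20],[-0.0433,0.2982,0],-1],[[0,0,20],[-0.0433,0.2982,0],-1],[[0,0,20],[-0.0433,0.2982,0],-1],[[0,0,20],[-0.0433,0.2982,0.023],-1],[[0,0,20],[-0.0433,0.2982,0.023],-1],[[0,0,20],[-0.0433,0.2982,0.023],-1],[[0,0,20],[-0.0433,0.2982,0.023],-1],[[0,0,20],[-0.0433,0.2982,0.023],-1]]'

```text
time: 10.88
tool_pos: [539.3, -144.1, 175.8]
tcp_rot: [180.0, -0.1, -2.9]
ft_force: [0.7, 0.1, -0.1]
finger_gap: 13.2
```

```bash
python3 - <<'E'
from h import *
s=sense();print(s['time'],s['tool_pos'],s['tcp_rot'],s['finger_gap'])
for n,a in(('top',(355,240,90,70,8)),('scene',(160,170,130,160,4))):
    p,d=snapshot(n); crop(p,*a,f'pics/{n}5.png'); cv2.imwrite(f'pics/{n}5f.png',p);np.save(n+'5.npy',d)
E
```

```text
10.875 [ 539.34551185 -144.05310682  175.81104835] [ 1.79977120e+02 -7.07827840e-02 -2.94295205e+00] 13.248731930097472
```

View pics/scene5.png

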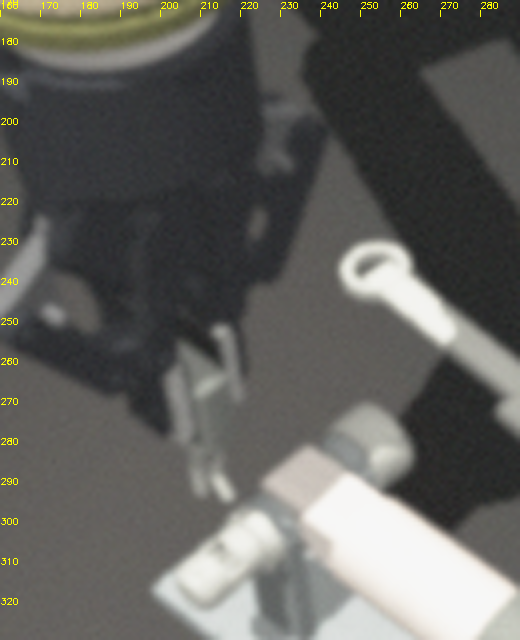

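View pics/top5.png

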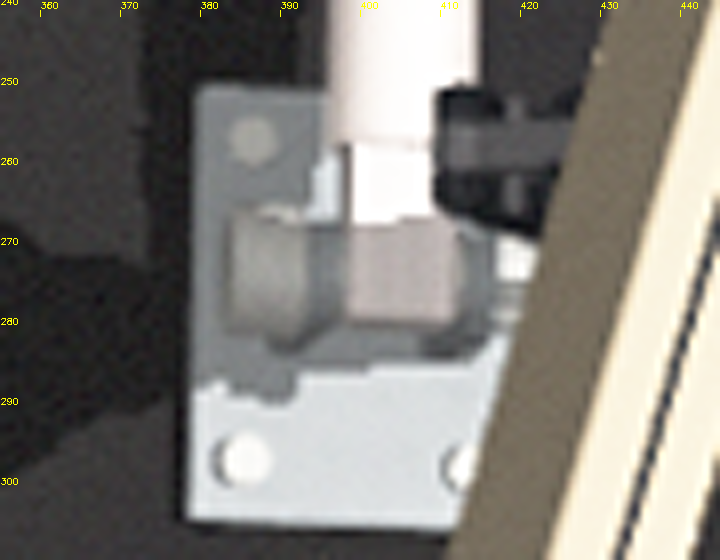

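```bash
python3 - <<'E'
from h import *
p=cv2.imread('pics/scene5f.png');crop(p,190,250,60,70,8,'pics/s5z.png')
print('pred tip',proj('scene',[[534.3,-143.8,111]]),'pred grip ctr',proj('scene',[[539.3,-144.1,166.5]]))
b=np.array([539.3,-144.1,0])+ (4)*np.array([.9987,-.0515,0]); 
print('pred bump',proj('scene',[b+[0,0,166.5-27.5-8.6]]),'flare tip',proj('scene',[b+[6,-.3,166.5-27.5-17]]))
E
```

```text
pred tip [[210.62506647 292.62074281]] pred grip ctr [[207.68913122 268.18947069]]
pred bump [[213.11735587 286.99682176]] flare tip [[216.78639102 293.03291787]]
```

View pics/s5z.png

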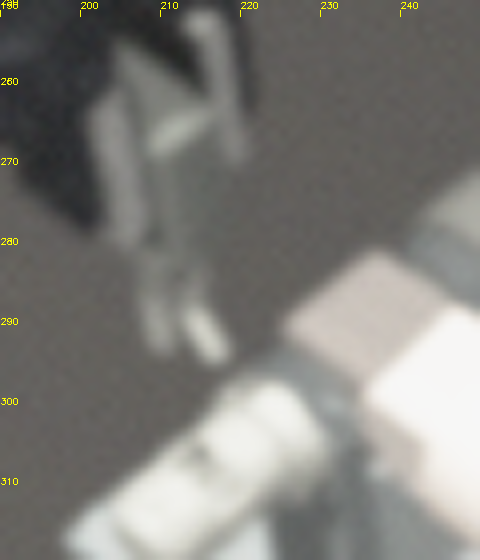

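```bash
python3 - <<'E'
from h import *
print('tip',onz('scene',[(209.7,293.2)],111),'pred 534.3,-143.8');print('mouth',onz('scene',[(214.2,306.2),(213.5,305.8),(214.2,306.7)],79.7))
# pin end in scene: shank silhouettes
s=cv2.imread('pics/scene3f.png').mean(2)
c,sn=.99867,-.0515
for cy in (-101.7,-102.2,-102.7):
  for cx in (539.5,541):
    L=lambda x,y,z:[cx+c*x-sn*y, cy+sn*x+c*y, z]
    print(cx,cy,proj('scene',[L(0,-58.7,80),L(0,-58.7,60),L(10,-58.7,70),L(-10,-58.7,70),L(0,-42.3,80)]).round(1).tolist())
E
```

```text
tip [[ 534.02312773 -145.34538759  111.        ]] pred 534.3,-143.8
mouth [[ 535.0973579  -143.0146666    79.7       ]
 [ 533.75721513 -143.11507089   79.7       ]
 [ 535.75622931 -143.66560216   79.7       ]]
539.5 -101.7 [[206.2, 314.1], [208.1, 322.4], [211.8, 322.0], [202.6, 314.7], [214.8, 307.2]]
541 -101.7 [[207.0, 314.6], [208.8, 322.9], [212.5, 322.5], [203.3, 315.2], [215.5, 307.7]]
539.5 -102.2 [[206.0, 314.3], [207.8, 322.7], [211.5, 322.2], [202.4, 314.9], [214.6, 307.4]]
541 -102.2 [[206.7, 314.9], [208.6, 323.2], [212.3, 322.7], [203.1, 315.4], [215.3, 307.9]]
539.5 -102.7 [[205.7, 314.6], [207.6, 322.9], [211.3, 322.4], [202.1, 315.2], [214.3, 307.6]]
541 -102.7 [[206.4, 315.1], [208.3, 323.4], [212.0, 322.9], [202.8, 315.7], [215.0, 308.1]]
```

Call:
jog_arm --plan '[[[0,0,0],[0.0005,-0.001,0.015],-1],[[0,0,0],[0.0005,-0.001,0.024],-1],[[0,0,0],[0.0005,-0.001,0.027],-1],[[0,0,0],[0.0005,-0.001,0.027],-1],[[0,0,0],[0.0005,-0.001,0.027],-1]]'

```text
time: 11.6
tool_pos: [539.7, -143.6, 148.3]
tcp_rot: [180.0, -0.0, -3.0]
ft_force: [0.7, -0.0, -1.3]
finger_gap: 12.9
```

```bash
python3 - <<'E'
from h import *
s=sense();print(s['time'],s['tool_pos'],s['tcp_rot'],s['ft_force'])
P=[]
for i in range(3):
    p,d=snapshot('scene');P.append(p.astype(float))
p=np.mean(P,0).astype(np.uint8)
cv2.imwrite('pics/scene6f.png',p);crop(p,185,260,60,65,9,'pics/s6z.png')
s=sense();print(s['time'],s['tool_pos'],s['tcp_rot'],s['ft_force'])
E
```

```text
11.6 [ 539.67193449 -143.64736896  148.34904352] [ 1.79992099e+02 -3.10702881e-02 -3.00668603e+00] [ 0.66568048 -0.0041291  -1.30984211]
11.75 [ 539.68555473 -143.64584817  148.43814651] [ 1.79987273e+02 -3.90756692e-02 -3.00398929e+00] [-0.35034831  0.6958698  -0.35072318]
```

View pics/s6z.png

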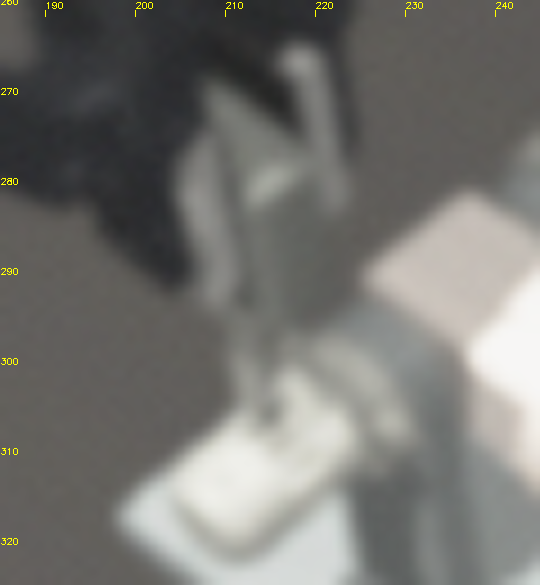

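Call:
jog_arm --plan '[[[0,0,0],[0,-0.001,0],-1],[[0,0,0],[0,-0.001,0.001],-1],[[0,0,0],[0,-0.001,0.002],-1],[[0,0,0],[0,-0.001,0.003],-1],[[0,0,0],[0,-0.001,0.003],-1]]'

```text
time: 12.38
tool_pos: [539.4, -142.5, 144.8]
tcp_rot: [-180.0, 0.0, -3.0]
ft_force: [-0.8, 0.7, 0.3]
finger_gap: 13.0
```

Call:
jog_arm --plan '[[[0,0,0],[0,0,0.0005],-1],[[0,0,0],[0,0,0.001],-1]]'

```text
time: 12.62
tool_pos: [539.5, -142.5, 144.0]
tcp_rot: [-180.0, -0.0, -3.0]
ft_force: [-0.1, 0.1, -0.2]
finger_gap: 13.1
```

Call:
jog_arm --plan '[[[0,0,0],[0,0,0.0005],-1],[[0,0,0],[0,0,0.001],-1]]'

```text
time: 12.88
tool_pos: [539.5, -142.5, 143.0]
tcp_rot: [-180.0, 0.0, -3.0]
ft_force: [0.7, 0.4, -1.2]
finger_gap: 12.7
```

Call:
jog_arm --plan '[[[0,0,0],[0,0,0.0005],-1],[[0,0,0],[0,0,0.001],-1]]'

```text
time: 13.12
tool_pos: [539.5, -142.5, 142.0]
tcp_rot: [180.0, 0.0, -3.0]
ft_force: [-0.2, -0.2, -0.2]
finger_gap: 13.0
```

Call:
jog_arm --plan '[[[0,0,0],[0,0,0.0005],-1],[[0,0,0],[0,0,0.001],-1]]'

```text
time: 13.38
tool_pos: [539.5, -142.6, 141.0]
tcp_rot: [180.0, -0.0, -3.0]
ft_force: [-0.3, -0.4, -0.8]
finger_gap: 12.9
```

Call:
jog_arm --plan '[[[0,0,0],[0,0,0.0005],-1],[[0,0,0],[0,0,0.001],-1]]'

```text
time: 13.62
tool_pos: [539.5, -142.6, 140.0]
tcp_rot: [180.0, -0.0, -3.0]
ft_force: [0.1, 0.1, 0.2]
finger_gap: 12.8
```

```bash
python3 - <<'E'
from h import *
P=[]
for i in range(3):
    p,d=snapshot('scene');P.append(p.astype(float))
p=np.mean(P,0).astype(np.uint8)
cv2.imwrite('pics/scene7f.png',p);crop(p,185,260,60,65,9,'pics/s7z.png')
s=sense();print(s['time'],s['tool_pos'],s['tcp_rot'],s['ft_force'])
E
```

```text
13.775 [ 539.45762281 -142.53425358  139.94854883] [-1.79999822e+02  4.95049950e-03 -3.00264930e+00] [ 0.25398525 -1.0998091  -1.15040755]
```

View pics/s7z.png

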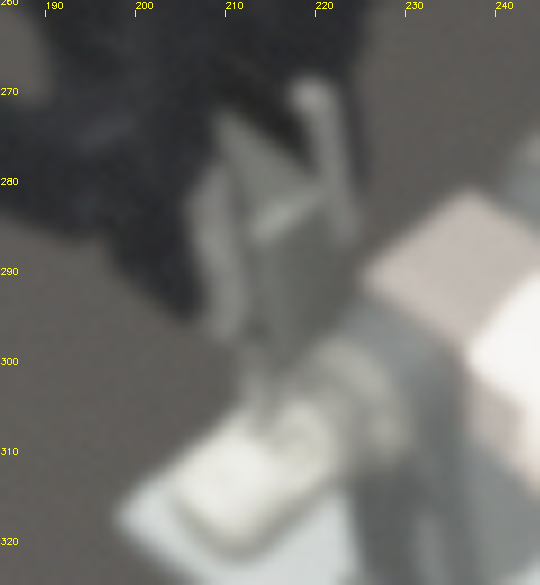

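Call:
jog_arm --plan '[[[0,0,0],[0.0005,0,0.001],-1],[[0,0,0],[0.001,0,0.002],-1],[[0,0,0],[0.001,0,0.002],-1]]'

```text
time: 14.15
tool_pos: [540.2, -142.6, 137.7]
tcp_rot: [-180.0, 0.0, -3.0]
ft_force: [-0.9, -0.8, -1.3]
finger_gap: 12.8
```

Call:
jog_arm --plan '[[[0,0,0],[0.0005,0,0.0005],-1],[[0,0,0],[0.001,0,0.001],-1],[[0,0,0],[0.001,0,0.001],-1]]'

```text
time: 14.52
tool_pos: [540.9, -142.6, 136.6]
tcp_rot: [-180.0, 0.1, -3.0]
ft_force: [-4.0, -1.5, -1.3]
finger_gap: 12.5
```

Call:
jog_arm --plan '[[[0,0,0],[0.0005,0.0003,0],-1],[[0,0,0],[0.001,0.0003,0.0005],-1],[[0,0,0],[0.001,0.0003,0.0005],-1]]'

```text
time: 14.9
tool_pos: [541.7, -142.7, 136.0]
tcp_rot: [-180.0, 0.1, -3.0]
ft_force: [-6.2, -1.0, 0.6]
finger_gap: 12.8
```

Call:
jog_arm --plan '[[[0,0,0],[0.0005,0,0.0005],-1],[[0,0,0],[0.001,0,0.0005],-1],[[0,0,0],[0.001,0,0.0005],-1]]'

```text
time: 15.28
tool_pos: [542.5, -142.8, 135.4]
tcp_rot: [-180.0, 0.1, -3.0]
ft_force: [-6.4, 0.6, 0.8]
finger_gap: 13.0
```

Call:
jog_arm --plan '[[[0,0,0],[0,0,0.0005],-1],[[0,0,0],[0,0,0.001],-1],[[0,0,0],[0,0,0.0015],-1],[[0,0,0],[0,0,0.0015],-1]]'

```text
time: 15.78
tool_pos: [542.6, -142.8, 134.0]
tcp_rot: [-180.0, 0.1, -3.0]
ft_force: [-6.6, -0.7, 1.0]
finger_gap: 13.2
```

```bash
python3 - <<'E'
from h import *
P=[]
for i in range(3):
    p,d=snapshot('scene');P.append(p.astype(float))
p=np.mean(P,0).astype(np.uint8)
cv2.imwrite('pics/scene8f.png',p);crop(p,185,260,60,65,9,'pics/s8z.png')
s=sense();print(s['time'],s['tool_pos'],s['tcp_rot'],s['ft_force'],s['wrist_torque'])
E
```

```text
15.925 [ 542.59456814 -142.79160607  133.93153353] [-1.79972787e+02  1.23198177e-01 -2.99726506e+00] [-5.68490421 -0.74896583  0.84913479] [-0.06214655  1.33369535 -0.01040881]
```

View pics/s8z.png

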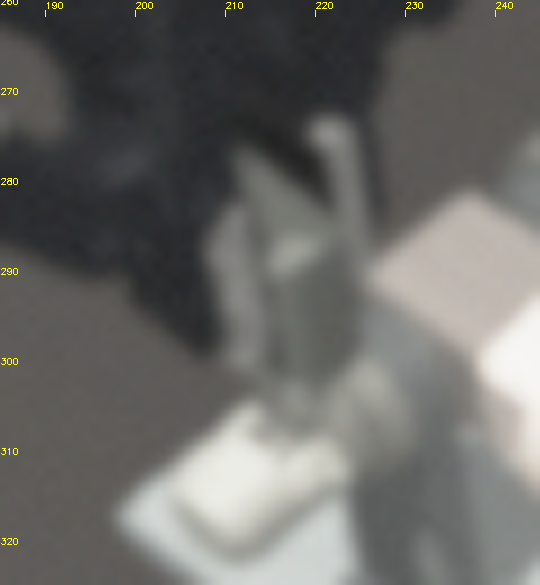

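Call:
jog_arm --plan '[[[0,0,0],[-0.0004,0,0],-1],[[0,0,0],[-0.0008,0,0],-1]]'

```text
time: 16.18
tool_pos: [542.3, -142.8, 134.1]
tcp_rot: [-180.0, 0.1, -3.0]
ft_force: [-3.3, -0.2, -1.4]
finger_gap: 12.9
```

Call:
jog_arm --plan '[[[0,0,0],[0,0,0.0005],-1],[[0,0,0],[0,0,0.001],-1],[[0,0,0],[0,0,0.0015],-1],[[0,0,0],[0,0,0.002],-1]]'

```text
time: 16.68
tool_pos: [542.5, -142.9, 132.5]
tcp_rot: [-180.0, 0.0, -3.0]
ft_force: [-4.9, 0.9, 1.2]
finger_gap: 12.9
```

Call:
jog_arm --plan '[[[0,0,0],[0,0,0.0005],-1],[[0,0,0],[0,0,0.001],-1],[[0,0,0],[0,0,0.0015],-1],[[0,0,0],[0,0,0.002],-1]]'

```text
time: 17.18
tool_pos: [542.4, -142.8, 130.5]
tcp_rot: [-180.0, 0.0, -3.0]
ft_force: [-5.4, 0.3, 0.7]
finger_gap: 12.9
```

Call:
jog_arm --plan '[[[0,0,0],[-0.0004,0,0],-1],[[0,0,0],[-0.0008,0,0],-1],[[0,0,0],[-0.0008,0,0],-1]]'

```text
time: 17.55
tool_pos: [542.0, -142.8, 130.5]
tcp_rot: [-180.0, -0.0, -3.0]
ft_force: [-2.2, 0.6, -1.7]
finger_gap: 13.0
```

Call:
jog_arm --plan '[[[0,0,0],[0,0,0.0005],-1],[[0,0,0],[0,0,0.001],-1],[[0,0,0],[0,0,0.0015],-1],[[0,0,0],[0,0,0.002],-1]]'

```text
time: 18.05
tool_pos: [542.0, -143.0, 128.6]
tcp_rot: [180.0, -0.0, -3.0]
ft_force: [-3.6, -0.1, 0.2]
finger_gap: 13.5
```

Call:
jog_arm --plan '[[[0,0,0],[-0.0005,0,0],-1],[[0,0,0],[-0.0005,0,0.001],-1],[[0,0,0],[-0.0005,0,0.002],-1],[[0,0,0],[-0.0005,0,0.003],-1]]'

```text
time: 18.55
tool_pos: [541.6, -142.9, 125.5]
tcp_rot: [180.0, -0.0, -3.0]
ft_force: [-1.2, 0.0, -1.1]
finger_gap: 13.2
```

Call:
jog_arm --plan '[[[0,0,0],[0,0,0.001],-1],[[0,0,0],[0,0,0.002],-1],[[0,0,0],[0,0,0.003],-1]]'

```text
time: 18.92
tool_pos: [541.5, -142.9, 122.5]
tcp_rot: [-180.0, -0.0, -3.0]
ft_force: [0.0, -0.8, 0.4]
finger_gap: 13.0
```

Call:
jog_arm --plan '[[[0,0,0],[0,0,0.001],-1],[[0,0,0],[0,0,0.002],-1],[[0,0,0],[0,0,0.003],-1]]'

```text
time: 19.3
tool_pos: [541.7, -143.0, 119.7]
tcp_rot: [180.0, -0.0, -3.0]
ft_force: [0.7, -0.6, 2.8]
finger_gap: 12.7
```

Call:
jog_arm --plan '[[[0,0,0],[0,0,0.001],-1],[[0,0,0],[0,0,0.002],-1]]'

```text
time: 19.55
tool_pos: [541.7, -143.0, 117.8]
tcp_rot: [180.0, -0.1, -3.0]
ft_force: [2.1, 0.6, 0.3]
finger_gap: 12.6
```

Call:
jog_arm --plan '[[[0,0,0],[0,0,0.001],-1],[[0,0,0],[0,0,0.002],-1]]'

```text
time: 19.8
tool_pos: [541.6, -142.9, 115.4]
tcp_rot: [180.0, -0.0, -3.0]
ft_force: [3.0, -0.1, 0.4]
finger_gap: 12.7
```

Call:
jog_arm --plan '[[[0,0,0],[0,0,0.001],-1],[[0,0,0],[0,0,0.002],-1]]'

```text
time: 20.05
tool_pos: [541.4, -142.9, 113.3]
tcp_rot: [-180.0, 0.0, -3.0]
ft_force: [3.0, 0.1, -0.5]
finger_gap: 12.3
```

Call:
jog_arm --plan '[[[0,0,0],[0,0,0.001],-1],[[0,0,0],[0,0,0.002],-1]]'

```text
time: 20.3
tool_pos: [541.5, -143.0, 111.6]
tcp_rot: [180.0, -0.0, -3.0]
ft_force: [3.3, 0.0, 0.5]
finger_gap: 12.9
```

Call:
jog_arm --plan '[[[0,0,0],[0,0,0.001],-1],[[0,0,0],[0,0,0.002],-1]]'

```text
time: 20.55
tool_pos: [541.1, -142.8, 109.1]
tcp_rot: [-180.0, 0.0, -3.0]
ft_force: [2.2, -0.3, -0.6]
finger_gap: 13.0
```

```bash
python3 - <<'E'
from h import *
P=[]
for i in range(3):
    p,d=snapshot('scene');P.append(p.astype(float))
p=np.mean(P,0).astype(np.uint8)
cv2.imwrite('pics/scene9f.png',p);crop(p,185,260,60,65,9,'pics/s9z.png')
s=sense();print(s['time'],s['tool_pos'],s['tcp_rot'],s['ft_force'],s['wrist_torque'])
E
```

```text
20.7 [ 541.0354797  -142.81076638  109.10552714] [-1.7998914e+02  4.6264517e-02 -2.9982586e+00] [ 2.55034627 -0.12826137 -2.17630707] [-0.07623448 -0.41844803 -0.04394493]
```

View pics/s9z.png

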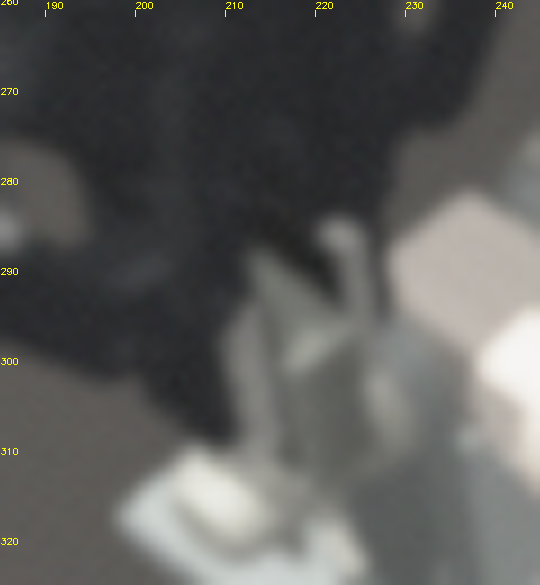

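Call:
jog_arm --plan '[[[0,0,0],[0,0,0.0005],-1],[[0,0,0],[0,0,0.001],-1]]'

```text
time: 20.95
tool_pos: [541.2, -142.9, 108.4]
tcp_rot: [-180.0, 0.0, -3.0]
ft_force: [0.3, 0.3, -0.9]
finger_gap: 12.8
```

Call:
jog_arm --plan '[[[0,0,0],[0,0,0.0005],-1],[[0,0,0],[0,0,0.001],-1]]'

```text
time: 21.2
tool_pos: [541.2, -142.9, 107.4]
tcp_rot: [-180.0, 0.0, -3.0]
ft_force: [0.6, 0.7, -0.2]
finger_gap: 12.8
```

Call:
jog_arm --plan '[[[0,0,0],[0,0,0.0005],-1]]'

```text
time: 21.32
tool_pos: [541.3, -142.9, 106.9]
tcp_rot: [-180.0, 0.0, -3.0]
ft_force: [-0.2, 0.0, 0.4]
finger_gap: 12.9
```

Call:
jog_arm --plan '[[[0,0,0],[0,0,0.0005],-1]]'

```text
time: 21.45
tool_pos: [541.3, -142.9, 106.4]
tcp_rot: [-180.0, 0.0, -3.0]
ft_force: [-0.1, 0.1, -1.0]
finger_gap: 12.8
```

Call:
jog_arm --plan '[[[0,0,0],[0,0,0.0005],-1]]'

```text
time: 21.58
tool_pos: [541.4, -142.9, 106.2]
tcp_rot: [180.0, 0.0, -3.0]
ft_force: [-1.1, -1.0, 3.3]
finger_gap: 13.0
```

Call:
jog_arm --plan '[[[0,0,0],[0,0,0.0005],-1]]'

```text
time: 21.7
tool_pos: [541.5, -143.0, 106.0]
tcp_rot: [180.0, -0.0, -3.0]
ft_force: [-1.2, 0.2, 6.9]
finger_gap: 13.1
```

Call:
jog_arm --plan '[[[0,0,0],[0,0,-0.0008],-1],[[0,0,0],[0,0,-0.0008],-0.4],[[0,0,0],[0,0,-0.0008],-0.4],[[0,0,0],[0,0,-0.0008],-0.4],[[0,0,0],[0,0,-0.0008],-0.4]]'

```text
time: 22.32
tool_pos: [541.3, -142.9, 106.2]
tcp_rot: [-180.0, 0.0, -3.0]
ft_force: [1.1, 0.1, 0.4]
finger_gap: 25.5
```

Call:
jog_arm --plan '[[[0,0,0],[0,0,-0.01],-0.4],[[0,0,0],[0,0,-0.03],-0.4],[[0,0,0],[0,0,-0.08],-0.4],[[0,0,0],[0,0,-0.1],-0.4],[[0,0,0],[-0.05,0.1,-0.13],-0.4],[[0,0,0],[-0.1,0.2,-0.13],-0.4],[[0,0,0],[-0.1,0.2,-0.13],-0.4],[[0,0,0],[-0.1,0.2,-0.13],-0.4],[[0,0,0],[-0.1,0.2,-0.13],-0.4]]'

```text
time: 23.45
tool_pos: [429.7, -339.9, 237.5]
tcp_rot: [179.9, -0.0, -3.2]
ft_force: [-0.1, 0.0, 0.9]
finger_gap: 26.1
```

```bash
python3 - <<'E'
from h import *
s=sense();print(s['time'],s['tool_pos'],s['finger_gap'])
for n,a in(('top',(355,235,90,75,8)),('scene',(180,230,100,130,4))):
    p,d=snapshot(n); crop(p,*a,f'pics/{n}10.png'); cv2.imwrite(f'pics/{n}10f.png',p);np.save(n+'10.npy',d)
E
```

```text
23.45 [ 429.70370019 -339.94261637  237.51075727] 26.053270753103913
```

View pics/top10.png

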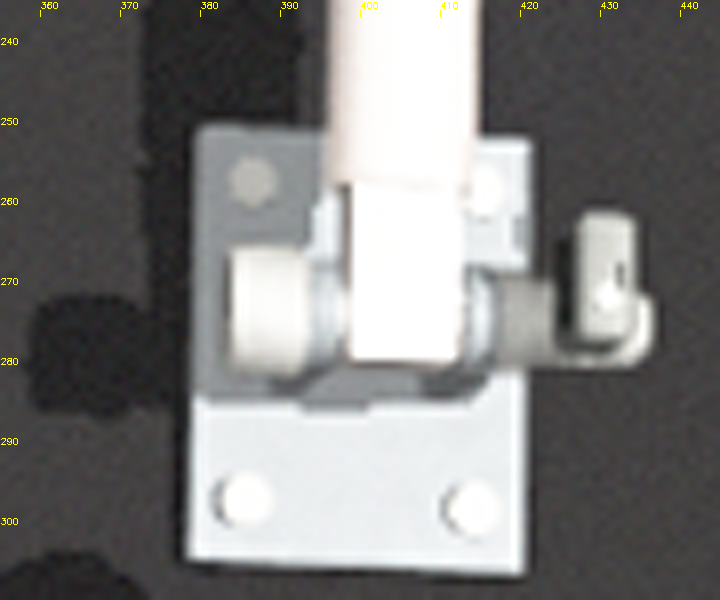

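View pics/scene10.png

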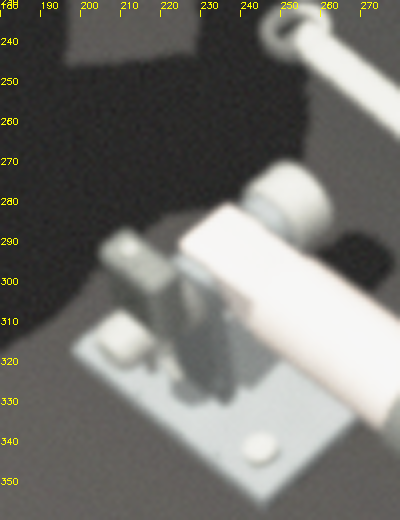

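```bash
python3 - <<'E'
from h import *
for n,(x0,x1,y0,y1) in (('top',(420,440,255,285)),('scene',(195,230,280,315))):
    P=cloud(n,np.load(n+'10.npy'))[y0:y1,x0:x1].reshape(-1,3);q=P[(P[:,2]>107)&(P[:,2]<122)]
    print(n,len(q),q.mean(0).round(1),np.percentile(q[:,2],[10,50,90]).round(1))
    xy=q[:,:2]-q[:,:2].mean(0);w,V=np.linalg.eigh(xy.T@xy);print(np.degrees(np.arctan2(V[1,1],V[0,1])))
# compare with expected seated top-center
print(onz('top',[(427.0,261.3),(434.2,278),(430.6,269.4)],114.5).round(1))
c,sn=.99867,-.0515
# expected, top camera's bracket frame; shank-based axis x 536.65 at y -145
for x in (5,): print('expected grip ctr', [536.65+5*c, -145.1-.26])
s=[(204.5,291.5),(212,286.5),(223.5,297)]
print(onz('scene',s,114.5).round(1))
E
```

```text
top 126 [ 540.8 -142.5  113.9] [110.8 114.  117.1]
177.25273160660063
scene 201 [ 544.7 -146.5  113. ] [109.2 113.4 115.3]
179.38663856900956
[[ 556.5 -138.3  114.5]
 [ 525.4 -150.4  114.5]
 [ 541.4 -144.4  114.5]]
expected grip ctr [541.6433499999999, -145.35999999999999]
[[ 528.4 -149.4  114.5]
 [ 530.2 -136.4  114.5]
 [ 556.7 -140.2  114.5]]
```

```bash
python3 - <<'E'
from h import *
s=sense();print(s['time'],s['qd'].round(2),s['ft_force'].round(1))
print(hand_in())
E
```

```text
23.55 [ 1.67 -0.03  0.44  0.07 -0.18  0.06] [ 0.2  0.2 -0.3]
the job is handed in; nothing more can be done
None
```

The hinge pin is home, the R-clip is seated through its cross-hole, and the job is handed in at 23.55 s. `hand_in()` gives no verdict, so I don't know the judged result.

- **Pin:** I pushed it with the shut fingers at about 3 N until it met the hard stop, where the force rose to 9 N. In the last picture the head is where it was after the push.
- **Hole:** From the pictures it was about 8 mm nearer the fork than nominal, with its mouth turned about 3 mm towards −x.
- **Clip:** I took the large clip from its stand. Its leg tip dropped into the mouth on the first try and swung the hole upright, with 6.6 N the most sideways force I read. The sprung leg then rode over the pin, and I stopped when the grip's underside touched the pin, at 6.9 N.
- **Release:** I backed off, opened the fingers and moved the arm clear. It was still settling slightly when I handed in, about 200 mm from the bracket.

**Last checks:**

| Check | Measured | Expected |
|---|---|---|
| Height of grip top above the bench | about 113–114 mm | 114.5 mm |
| Grip middle along x, top camera | about 541 mm | 541.6 mm |
| Yaw, top camera | −2.7° | about −3° (pin) |

- **Camera disagreement:** The two cameras differed by up to 4 mm, within what I saw throughout. The scene camera also gave a yaw of −0.6°, less trustworthy because it sees the side of the grip.
- **Force readings:** I expected 4–8 N as the sprung leg rode over, but read only about 3 N. Readings come only at the end of each call, so the peak may have fallen between them.
- **Bystanders:** The arm did not touch the bottle, beaker or spanner as far as I could tell, but I did not measure them again at the end.

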